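# Put away the stacked delivery beside the chromatograph

### The job

A delivery stands stacked on the lab bench: take the stack apart and put each item into the stainless tray or dish made for it: the little tin into the small round dish, the white tub into the large round dish, the square vial box into the square tray and the long carton into the long tray. Each must end right way up, flat on the floor of its tray or dish, and let go of. Set things down rather than dropping them or tipping them over, and leave the two small loose solvent bottles standing where they are.

Things in the scene. Friction and masses are not known exactly. Their poses are not given: they have to be found in the camera images.
- carton: Bottom of the stack: long brown cardboard carton with white tape, 180 (its x) by 60 (its y) by 40 mm tall, 0.17 to 0.35 kg, loose, flat on the bench to the left or right, long axis within 25 degrees of world y. Origin: centre of its underside; z up. The vial box and the tub stand on it side by side, about 50 mm either side of its middle, either one at either end.
- vial_box: Square white card box with a grey line round it, 56 by 56 mm and 40 mm tall, 0.15 kg, loose, standing on one end of the carton, its sides nearly parallel to the carton's. Origin: centre of its underside; x and y along its sides, z up.
- tub: Round white plastic tub with a push-fit lid (one rigid piece), 56 mm across at the lid (54 below), 40 mm tall, 0.10 kg, loose, standing on the other end of the carton. Origin: centre of its underside; z up.
- tin: Small round bare aluminium tin, 36.6 mm across, 36 mm tall, 0.08 kg, loose, standing on top of either the tub or the vial box (it is the top of the stack and has to come off first). Origin: centre of its underside; z up.
- long_tray: The carton's place: long rectangular stainless tray, outside 206 mm (its x) by 86 mm (its y), inside 198 by 78 mm. It lies on the other side of the bench from the stack, its long axis within about 25 degrees of the world's y. Fixed to the bench, turned differently at every start. Floor 4 mm thick, rim 12 mm above the bench, walls 4 mm thick. Origin: centre of its underside, on the bench; z up.
- square_tray: The vial box's place: square stainless tray, outside 84 by 84 mm, inside 76 by 76 mm; x and y along its sides. One of three small places in a row beyond the stack, in any order. Fixed to the bench, turned differently at every start. Floor 4 mm thick, rim 12 mm above the bench, walls 4 mm thick. Origin: centre of its underside, on the bench; z up.
- large_dish: The tub's place: the larger round stainless dish, outside diameter 84 mm, inside 76 mm. One of three small places in a row beyond the stack, in any order. Fixed to the bench, turned differently at every start. Floor 4 mm thick, rim 12 mm above the bench, walls 4 mm thick. Origin: centre of its underside, on the bench; z up.
- small_dish: The tin's place: the smaller round stainless dish, outside diameter 60 mm, inside 52 mm. One of three small places in a row beyond the stack, in any order. Fixed to the bench, turned differently at every start. Floor 4 mm thick, rim 12 mm above the bench, walls 4 mm thick. Origin: centre of its underside, on the bench; z up.
- bottle_a: Small clear glass bottle with a blue cap and a paper label, 56 mm across, 105 mm tall, about 0.3 kg, loose; a bystander. Origin: centre of its underside. It stands between the stack and the long tray.
- bottle_b: Small clear glass bottle with a blue cap and a paper label, 56 mm across, 105 mm tall, about 0.3 kg, loose; a bystander. Origin: centre of its underside. It stands at the far left, beyond the left end of the row of small places.
Things that resemble listed ones, but are neither listed nor needed, are in the scene too. Leave any blue or brown look-alike of the large_dish alone.

How it is judged:
At the end, for the whole second after the job is handed in: Tin in the small dish, tub in the large dish, vial box in the square tray, carton in the long tray: each centred within 15 mm, its underside within 4 mm of the tray or dish floor, upright within about 6 degrees, at rest and untouched by the fingers (horizontal distance between tin and small_dish below 0.015 m and z of tin in the frame of small_dish below 0.008 m and angle between each of tin, tub, vial_box, carton's own z axis and vertical below 0.1 rad and linear speed of each of tin, tub, vial_box, carton below 0.02 m/s and contact force between the fingers and tin below 0.1 N and horizontal distance between tub and large_dish below 0.015 m and z of tub in the frame of large_dish below 0.008 m and contact force between the fingers and tub below 0.1 N and horizontal distance between vial_box and square_tray below 0.015 m and z of vial_box in the frame of square_tray below 0.008 m and contact force between the fingers and vial_box below 0.1 N and horizontal distance between carton and long_tray below 0.015 m and z of carton in the frame of long_tray below 0.008 m and contact force between the fingers and carton below 0.1 N).
It fails at once if one of the four items is tipped over (more than about 45 degrees) (angle between any of tin, tub, vial_box, carton's own z axis and vertical above 0.8 rad).
It fails at once if one of the four items is dropped: not held by the fingers and moving faster than 0.8 m/s (a fall of more than 3 cm) ((linear speed of tin above 0.8 m/s and contact force between the fingers and tin below 0.05 N) or (linear speed of tub above 0.8 m/s and contact force between the fingers and tub below 0.05 N) or (linear speed of vial_box above 0.8 m/s and contact force between the fingers and vial_box below 0.05 N) or (linear speed of carton above 0.8 m/s and contact force between the fingers and carton below 0.05 N)).
It fails at once if one of the two loose solvent bottles is shifted by more than 3 cm or knocked over (distance of any of bottle_a, bottle_b from where it was at the start of the episode above 0.03 m or angle between any of bottle_a, bottle_b's own z axis and vertical above 0.5 rad).
It also fails if it takes over 128 s, if anything falls off the work surface, if the arm or the gripper's body presses on something with over 40 N, if the wrist force passes 120 N, or if a joint passes its speed limit or range.

### The arm

A 6-joint arm with a two-finger parallel gripper is mounted at the origin on the work surface. World frame = base frame: x ahead of the robot, y to its left, z up, the work surface at z = 0. Lengths are in m, angles in rad, forces in N, time in s.
With the tool pointing down it reaches from about 0.35 to 0.775 m from the base axis. Payload 5.5 kg.
Tool frame: the origin (TCP) lies midway between the tips of the shut fingers; the grasp point (between the pads) lies grasp_offset behind it (grasp_offset is the distance from the TCP to the grasp point, in m); z points along the fingers, y is the line along which they close (so a half turn about z gives the same grasp; the last joint's range is limited). The gripper opens to 85 mm and grips with 20 to 120 N. Pads are 22 mm wide; open, the fingers measure 114 mm over their backs; the gripper's body (76 mm by 85 mm) begins 54 mm behind the grasp point. The pads swing forward as they close: fully open they stand 13 mm farther back than shut.
Start: joints at [-1.242, 0.313, 0.046, 1.304, 0, 1.431], TCP at [0.26, -0.513, 0.231] pointing down, gripper open.
Joint ranges: [-2.76, 2.76], [-0.86, 1.69], [-1.03, 1.26], [-2.2, 2.34], [-1.47, 1.5], [-3.14, 3.14]. Speed limits (rad/s): [2.57, 2.57, 3.14, 3.14, 3.14, 3.14].

### API

Orientations are given as a unit quaternion [w, x, y, z].
In Python, from workcell import * gives the robot as it stands.
- The arm moves only by the tool step_arm, never from a script. Its argument "deltas" is a list of rows, each a list of 7 numbers: the shift along the world's x, y, z in mm, then the turn, a rotation vector about the world's x, y, z in degrees, then the gripper's target within -1 to 1 (fully open at 1, half-way at 0, shut at -1). A call has 1 to 5 rows; each row shifts and turns the commanded pose from where the row before left it; what a row does not reach is not made up. A row lasts 1/10 s, in which the tool goes at most 50 mm and 8.59 degrees, less where a joint would pass 70% of its speed; a pose out of reach is approached as far as the arm can. A call is refused whole if a number of a shift passes 50 or a number of a turn 8.59, either way. A call with a gripper value outside its range is refused whole. The fingers move at their own pace and stop on an object; "newtons" is the grip in N (left out, the last holds). Time passes only in rows, so rows that do not move let the fingers close. It gives the time, the measured TCP pose, the force, the opening and the grip force at its end, in the units of the state.
- get_state(): the state, without advancing time (a new reading comes with each control period).
- read_camera(name): name is "scene" or "top"; returns a dict with "image" (384x512x3 uint8, red, green, blue), "z_map" (384x512 float32, m along the optical axis (not along the pixel's ray), 0 where there is no reading), "K" (3x3 intrinsics, pixels), "world_from_camera" (4x4, takes a point from camera to world coordinates). Camera axes: x right, y down, z forward; pixel columns grow to the right and rows downward; lengths in m; the calibration is good to about 2 mm. A picture is of the moment at which its call begins.
- hand_in(): hands the job in; it is judged then, once.
The state is a dict: "clock": time; "joint_pos": joint angles; "qvel": joint speeds; "tau": joint torques, N m; "tcp_pos": TCP position; "orientation": TCP orientation; "wrist_force": force on the tool from outside, world axes, zero at the start; "ft_torque": the same for the moment, N m; "finger_gap": finger opening in m; "grip_force": force on a finger pad.
Only numpy, scipy, OpenCV 4.12 (cv2) and the standard library are available. Lean on these libraries where they do the work, as an engineer would, in place of code of your own. Each camera call takes 0.05 s, during which the arm holds its last target. There are 200 camera calls.

## Working session

There is one attempt and no reset: what is moved stays moved. The work goes in short steps, Python scripts to look and compute and a tool call to move; the robot and the scene stay as the last step left them, time stands still between calls to the robot, and variables do not carry over. Pictures are saved under pics/ and viewed, at most 14 in all, crops included, and the job is handed in when it is done.

Besides the shell and the picture viewer there is one more tool, called after "Emit:" as name(argument=value, ...) on one line, values as JSON. step_arm: Moves the arm, as the interface text tells. Its arguments: {"type":"object","properties":{"deltas":{"type":"array","items":{"type":"array","items":{"type":"number"}}},"newtons":{"type":"number"}},"required":["deltas"]}

```bash
mkdir -p pics; cat > h.py <<'E'
from workcell import *
import numpy as np, cv2
def snap(name,tag):
    d=read_camera(name); np.savez(f'{tag}.npz',**d)
    cv2.imwrite(f'pics/{tag}.png',cv2.resize(d['image'][:,:,::-1],(768,576),interpolation=cv2.INTER_CUBIC)); return d
def cloud(d):
    z=d['z_map'];K=d['K'];v,u=np.mgrid[:z.shape[0],:z.shape[1]]
    p=np.stack([(u-K[0,2])/K[0,0]*z,(v-K[1,2])/K[1,1]*z,z],-1)
    T=d['world_from_camera'];w=p@T[:3,:3].T+T[:3,3];w[z==0]=np.nan;return w
E
python3 - <<'E'
from h import *
for n in('top','scene'):
    d=snap(n,n+'0');print(n,d['K'].tolist(),d['world_from_camera'].round(3).tolist())
print(get_state())
E
```

```text
top [[388.0008247540676, 0.0, 251.84275690866326], [0.0, 388.0008247540676, 195.75702428123085], [0.0, 0.0, 1.0]] [[-0.009, -0.991, 0.132, 0.384], [-1.0, 0.012, 0.019, -0.006], [-0.021, -0.132, -0.991, 1.096], [0.0, 0.0, 0.0, 1.0]]
scene [[488.4974243910614, 0.0, 262.63253697432407], [0.0, 488.4974243910614, 188.39694731789265], [0.0, 0.0, 1.0]] [[0.842, 0.375, -0.388, 1.165], [0.54, -0.583, 0.607, -0.975], [0.002, -0.721, -0.693, 1.193], [0.0, 0.0, 0.0, 1.0]]
{'clock': 0.1, 'joint_pos': array([-1.24164217e+00,  3.13940701e-01,  4.50626375e-02,  1.30361834e+00,
       -1.18682983e-06,  1.43120302e+00]), 'qvel': array([ 0.00018905, -0.00188692,  0.00235161, -0.00078436, -0.00044027,
       -0.00066156]), 'tau': array([ 1.34111739e-03, -4.81727672e+01,  2.99243224e+01,  1.27678344e-02,
       -1.59342875e-05,  2.39280058e-05]), 'tcp_pos': array([ 0.25960584, -0.51252367,  0.23047705]), 'orientation': array([-8.46167668e-04,  9.72659621e-01,  2.32233801e-01, -8.10372427e-05]), 'wrist_force': array([ 0.85341606, -0.28314305,  0.54715937]), 'ft_torque': array([0.03609323, 0.01126312, 0.02405631]), 'grip_force': 0.0, 'finger_gap': 0.08511871315465408}
```

View pics/top0.png

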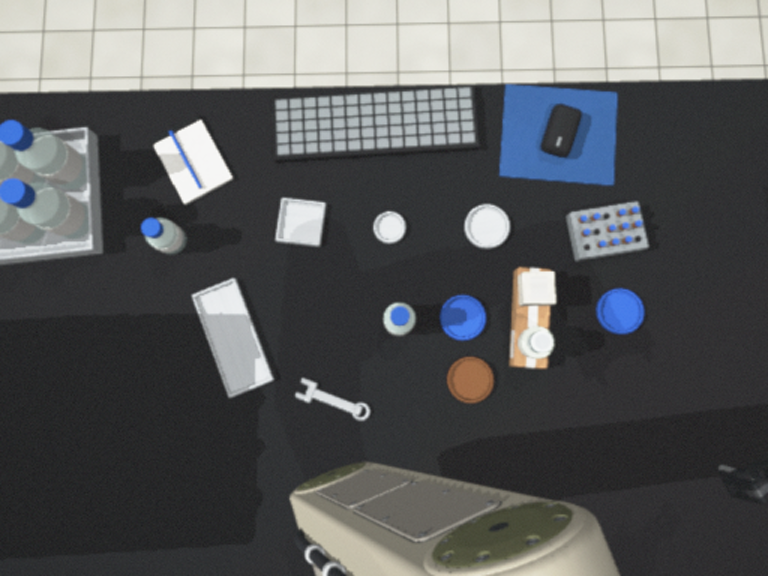

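View pics/scene0.png

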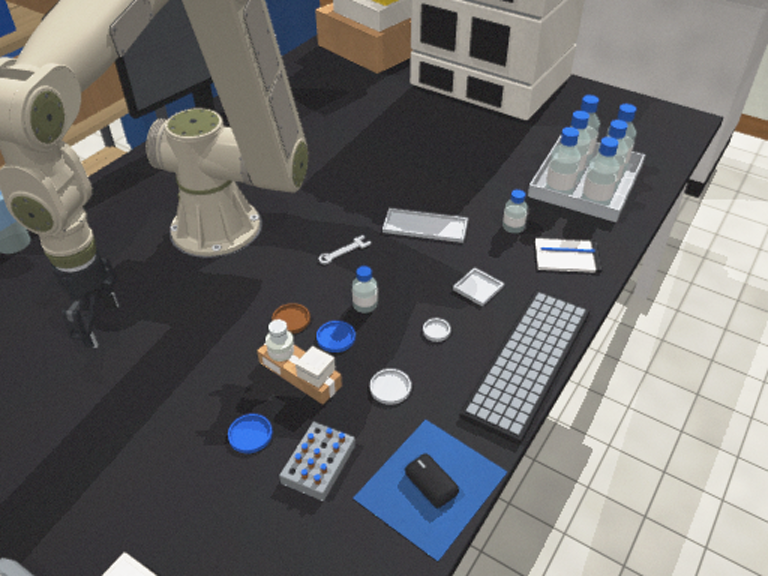

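The top view shows the tin on the tub at (540,343), the vial box at (537,288) and the carton running about along x under them. The long tray is at (232,337), the square tray at (301,222), the small dish at (390,227), the large dish at (487,227), bottle_a at (400,318) and bottle_b at (165,235). Next I measure them with the depth map.

```bash
cat >> h.py <<'E'
def rect(w,c,r,lo,hi):
    """points within r of world xy c and z in lo..hi -> minAreaRect (mm), circle, median z"""
    m=(np.hypot(w[...,0]-c[0],w[...,1]-c[1])<r)&(w[...,2]>lo)&(w[...,2]<hi)
    p=w[m]; q=(p[:,:2]*1000).astype(np.float32)
    if len(q)<8: return 'few'
    (cx,cy),s,a=cv2.minAreaRect(q); e=cv2.minEnclosingCircle(q)
    return f"n{len(q)} rect({cx:.1f},{cy:.1f}) {s[0]:.1f}x{s[1]:.1f} a{a:.1f} circ({e[0][0]:.1f},{e[0][1]:.1f}) r{e[1]:.1f} mean{q.mean(0).round(1)} z{np.median(p[:,2])*1000:.1f}"
E
python3 - <<'E'
from h import *
d=dict(np.load('top0.npz'));w=cloud(d)
at=lambda u,v:w[int(v/1.5),int(u/1.5)]
P=dict(tin=(540,341,.03,.095,.135),tub=(537,345,.045,.07,.095),box=(537,288,.05,.07,.1),carton=(530,318,.12,.03,.05),
 cartonall=(530,318,.12,.012,.13),
 long=(232,337,.13,.007,.03),square=(301,222,.07,.007,.03),small=(390,227,.05,.007,.03),large=(487,227,.06,.007,.03),
 bota=(400,318,.05,.02,.14),botb=(165,238,.05,.02,.14),blue1=(463,317,.06,.006,.03),brown=(470,380,.06,.006,.03),blue2=(620,312,.06,.006,.03),rack=(608,230,.08,.01,.1))
for k,(u,v,r,lo,hi) in P.items():
    c=at(u,v);print(k,c.round(3),rect(w,c,r,lo,hi))
s=dict(np.load('scene0.npz'));ws=cloud(s)
for k,c,r,lo,hi in [('tin',at(540,341),.035,.095,.135),('box',at(537,288),.05,.07,.1),('long',at(232,337),.13,.007,.03),('square',at(301,222),.07,.007,.03),('small',at(390,227),.05,.007,.03),('large',at(487,227),.06,.007,.03)]:
    print('S',k,rect(ws,c,r,lo,hi))
im=d['image'][:,:,::-1]
cv2.imwrite('pics/stack.png',cv2.resize(im[165:260,310:420],None,fx=6,fy=6,interpolation=cv2.INTER_CUBIC))
E
```

```text
tin [ 0.432 -0.258  0.115] n184 rect(430.8,-258.1) 34.2x32.9 a87.9 circ(431.7,-258.6) r18.0 mean[ 430.9 -256.7] z116.2
tub [ 0.425 -0.253  0.114] n184 rect(432.6,-260.5) 53.8x54.2 a17.6 circ(432.4,-260.4) r28.2 mean[ 432.4 -254.1] z80.2
box [ 0.525 -0.264  0.084] n476 rect(527.7,-267.2) 57.1x55.9 a89.1 circ(527.8,-266.7) r38.0 mean[ 527.4 -265.9] z80.3
carton [ 0.477 -0.26   0.04 ] n700 rect(480.0,-263.3) 61.4x180.2 a85.4 circ(480.0,-261.3) r93.6 mean[ 466.8 -256.2] z40.3
cartonall [ 0.477 -0.26   0.04 ] n1741 rect(476.0,-228.1) 188.3x150.1 a2.4 circ(473.5,-243.4) r107.2 mean[ 476.9 -255.1] z63.7
long [0.452 0.293 0.005] n532 rect(443.9,310.9) 207.0x129.3 a21.9 circ(451.6,292.2) r110.9 mean[453.2 293.8] z10.4
square [0.67  0.164 0.007] n276 rect(671.3,164.5) 85.0x85.3 a82.5 circ(671.4,164.0) r58.8 mean[672.3 164.8] z11.0
small [ 0.659 -0.009  0.006] n132 rect(657.8,-6.5) 57.2x58.5 a88.8 circ(658.0,-6.6) r30.1 mean[658.4  -5.2] z10.8
large [ 0.656 -0.193  0.004] n205 rect(657.3,-191.9) 82.6x83.7 a75.3 circ(660.8,-199.8) r50.3 mean[ 657.8 -192.3] z10.3
bota [ 0.473 -0.022  0.109] n354 
[... 545 characters left out ...]
] z8.9
rack [ 0.638 -0.41   0.04 ] n1569 rect(642.3,-415.1) 90.7x132.3 a8.7 circ(641.3,-413.8) r76.5 mean[ 639.6 -410.7] z30.9
S tin n129 rect(432.1,-263.9) 34.8x36.1 a86.2 circ(432.9,-261.2) r20.6 mean[ 434.1 -265.5] z112.7
S box n307 rect(527.4,-271.0) 58.0x58.8 a1.6 circ(528.3,-270.9) r38.8 mean[ 529.4 -272.3] z77.6
S long n163 rect(450.8,285.4) 205.9x96.6 a21.7 circ(449.6,290.3) r110.2 mean[454.4 291.5] z9.1
S square n103 rect(671.6,160.4) 91.2x85.3 a83.0 circ(669.3,159.6) r56.6 mean[672.  159.7] z9.6
S small n57 rect(658.6,-10.9) 59.4x58.3 a57.7 circ(658.8,-9.7) r32.2 mean[656.1  -8.7] z9.5
S large n115 rect(657.0,-195.5) 86.2x83.2 a87.3 circ(663.1,-191.9) r49.2 mean[ 658.8 -198.9] z9.2
```

View pics/stack.png

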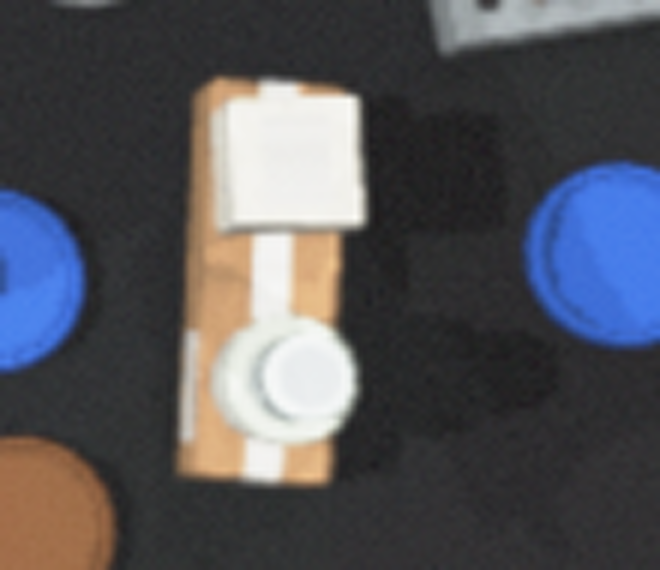

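```bash
python3 - <<'E'
from h import *
import workcell
print([ (n,getattr(workcell,n)) for n in dir(workcell) if 'off' in n.lower()], [n for n in dir(workcell) if n[0]!='_'][:40])
for t in('top0','scene0'):
    d=dict(np.load(t+'.npz'));w=cloud(d)
    m=(np.hypot(w[...,0]-.452,w[...,1]-.291)<.13)&(w[...,2]>.006)&(w[...,2]<.03)
    n,l,s,c=cv2.connectedComponentsWithStats(cv2.morphologyEx(m.astype(np.uint8),cv2.MORPH_CLOSE,np.ones((3,3))))
    i=1+s[1:,4].argmax(); q=(w[(l==i)&m][:,:2]*1000).astype(np.float32)
    print(t,len(q),cv2.minAreaRect(q),s[1:,4])
    # robust: brightness mask (stainless bright on black) on bench plane
    g=d['image'].min(2)>95
    m2=(np.hypot(w[...,0]-.452,w[...,1]-.291)<.135)&(abs(w[...,2]-.008)<.012)&g
    n,l,s,c=cv2.connectedComponentsWithStats(m2.astype(np.uint8)); i=1+s[1:,4].argmax()
    q=(w[l==i][:,:2]*1000).astype(np.float32);print('  bright',len(q),cv2.minAreaRect(q))
E
```

```text
[('grasp_offset', 0.0187)] ['MotionError', 'get_state', 'grasp_offset', 'hand_in', 'read_camera']
top0 770 ((453.9154968261719, 295.0585021972656), (213.5377197265625, 92.50371551513672), 21.75290298461914) [   1 1551    1    1    1    1    1    1    1    1    1    1    1    1
    1    1    1    1    1    1    1]
  bright 2379 ((451.80078125, 293.2325134277344), (213.43861389160156, 91.96586608886719), 21.853715896606445)
scene0 194 ((450.768798828125, 285.4128112792969), (205.85498046875, 96.56315612792969), 21.71678352355957) [  1 289   3   1   1   1   1   2   6   1   1   3   4   1]
  bright 882 ((447.15509033203125, 292.52398681640625), (212.05581665039062, 113.7059097290039), 22.64480972290039)
```

Emit:
step_arm(deltas=[[10, 14, 5, 0, 0, 8.25, 0.5], [10, 14, 5, 0, 0, 8.25, 0.5], [10, 14, 5, 0, 0, 8.25, 0.5], [10, 14, 0, 0, 0, 8.25, 0.5], [10, 14, 0, 0, 0, 8.25, 0.5]], newtons=30)

```text
clock: 0.6
tcp_pos: [0.31, -0.4423, 0.246]
orientation: [-0.0, 0.827, 0.562, 0.0]
wrist_force: [0.1, -0.0, 0.0]
finger_gap: 0.0641
grip_force: 0.0
```

Emit:
step_arm(deltas=[[10, 14, 0, 0, 0, 8.25, 0.5], [10, 14, 0, 0, 0, 8.25, 0.5], [10, 14, 0, 0, 0, 8.25, 0.5], [10, 14, 0, 0, 0, 8.25, 0.5], [10, 14, 0, 0, 0, 8.25, 0.5]])

```text
clock: 1.1
tcp_pos: [0.36, -0.3721, 0.2459]
orientation: [-0.0, 0.576, 0.818, 0.0]
wrist_force: [0.2, 0.5, -0.4]
finger_gap: 0.0639
grip_force: 0.0
```

Emit:
step_arm(deltas=[[10, 14, 0, 0, 0, 8.25, 0.5], [10, 14, 0, 0, 0, 8.25, 0.5], [10, 14, 0, 0, 0, 8.25, 0.5], [10, 14, 0, 0, 0, 8.25, 0.5], [10, 14, 0, 0, 0, 8.25, 0.5]])

```text
clock: 1.6
tcp_pos: [0.4099, -0.3022, 0.2459]
orientation: [-0.0, 0.251, 0.968, 0.0]
wrist_force: [0.1, 0.5, -0.0]
finger_gap: 0.064
grip_force: 0.0
```

Emit:
step_arm(deltas=[[10, 14, 0, 0, 0, 8.25, 0.5], [6, 14, 0, 0, 0, 8.25, 0.5], [6, 14, 0, 0, 0, 8.25, 0.5], [0, 0, 0, 0, 0, 0, 0.5], [0, 0, 0, 0, 0, 0, 0.5]])

```text
clock: 2.1
tcp_pos: [0.4317, -0.2609, 0.2461]
orientation: [-0.0, 0.041, 0.999, 0.0]
wrist_force: [-0.5, 0.0, -0.3]
finger_gap: 0.064
grip_force: 0.0
```

Emit:
step_arm(deltas=[[0, 0, -30, 0, 0, 0, 0.5], [0, 0, -30, 0, 0, 0, 0.5], [0, 0, -30, 0, 0, 0, 0.5], [0, 0, -26, 0, 0, 0, 0.5], [0, 0, 0, 0, 0, 0, 0.5]])

```text
clock: 2.6
tcp_pos: [0.4292, -0.2599, 0.1268]
orientation: [-0.003, 0.042, 0.999, 0.002]
wrist_force: [-0.7, 0.5, -0.3]
finger_gap: 0.0638
grip_force: 0.0
```

```bash
python3 - <<'E'
from h import *
d=snap('scene','s1');im=d['image'][:,:,::-1]
cv2.imwrite('pics/s1c.png',cv2.resize(im[170:280,130:270],None,fx=5,fy=5,interpolation=cv2.INTER_CUBIC))
d=read_camera('top');im=d['image'][:,:,::-1]
cv2.imwrite('pics/t1.png',cv2.resize(im[130:290,220:440],None,fx=3.5,fy=3.5,interpolation=cv2.INTER_CUBIC))
E
```

```text
(no output)
```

View pics/s1c.png

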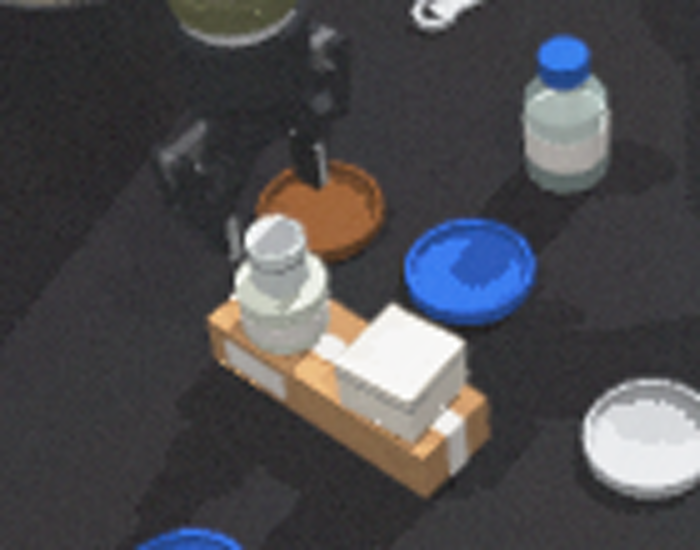

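The finger tips are at (237,262) and (322,187) in the crop, either side of the tin top centred at (275,240). I compare that with the projection of the measured TCP.

```bash
python3 - <<'E'
from h import *
d=dict(np.load('s1.npz'));T=np.linalg.inv(d['world_from_camera']);K=d['K']
s=get_state();print(s['tcp_pos'],s['orientation'])
def pr(p):
    c=T[:3,:3]@p+T[:3,3];u=K@c/c[2];return ((u[:2]-[130,170]+.5)*5).round(1)
t=s['tcp_pos'];a=np.radians(85.3);y=np.array([np.cos(a),np.sin(a),0])
for z in(0,.006,.012):print(z,pr(t+[0,0,z]+y*.032),pr(t+[0,0,z]-y*.032))
for c in([.4308,-.2581,.116],[.4321,-.2639,.116],[.432,-.261,.116]):print('tin',pr(np.array(c)))
E
```

```text
[ 0.43140146 -0.26142026  0.13047926] [-4.02372995e-04  4.14600794e-02  9.99140035e-01  2.98975352e-04]
0 [309.8 188.9] [234.6 251.2]
0.006 [308.8 182. ] [233.4 244.3]
0.012 [307.8 175. ] [232.2 237.3]
tin [278.1 232.4]
tin [273.6 239.2]
tin [276.6 236.2]
```

Emit:
step_arm(deltas=[[0, 0, -15, 0, 0, 0, 0.5], [0, 0, -15, 0, 0, 0, 0.5], [0, 0, -8, 0, 0, 0, 0.5], [0, 0, 0, 0, 0, 0, 0.5], [0, 0, 0, 0, 0, 0, -0.05]], newtons=30)

```text
clock: 3.2
tcp_pos: [0.4324, -0.2616, 0.0934]
orientation: [0.001, 0.041, 0.999, -0.0]
wrist_force: [-0.1, -0.2, 0.6]
finger_gap: 0.0511
grip_force: 0.0
```

Emit:
step_arm(deltas=[[0, 0, 0, 0, 0, 0, -0.3], [0, 0, 0, 0, 0, 0, -0.6], [0, 0, 0, 0, 0, 0, -1], [0, 0, 0, 0, 0, 0, -1], [0, 0, 0, 0, 0, 0, -1]])

```text
clock: 3.7
tcp_pos: [0.4325, -0.2616, 0.0936]
orientation: [0.001, 0.04, 0.999, -0.001]
wrist_force: [-0.0, 0.5, 5.5]
finger_gap: 0.0351
grip_force: 30.2
```

Emit:
step_arm(deltas=[[0, 0, 8, 0, 0, 0, -1], [0, 0, 18, 0, 0, 0, -1], [0, 0, 22, 0, 0, 0, -1], [10, 10, 18, 0, 0, 0, -1], [18, 20, 5, 0, 0, 0, -1]])

```text
clock: 4.2
tcp_pos: [0.4605, -0.2324, 0.166]
orientation: [0.001, 0.042, 0.999, -0.001]
wrist_force: [-0.2, 0.7, -0.5]
finger_gap: 0.0349
grip_force: 30.1
```

Emit:
step_arm(deltas=[[25, 28, 0, 0, 0, 0, -1], [25, 28, 0, 0, 0, 0, -1], [25, 28, 0, 0, 0, 0, -1], [25, 28, 0, 0, 0, 0, -1], [25, 28, 0, 0, 0, 0, -1]])

```text
clock: 4.7
tcp_pos: [0.5855, -0.0897, 0.1637]
orientation: [-0.0, 0.04, 0.999, -0.0]
wrist_force: [-0.1, -0.2, -1.0]
finger_gap: 0.0348
grip_force: 30.1
```

Emit:
step_arm(deltas=[[25, 28, 0, 0, 0, 0, -1], [25, 28, 0, 0, 0, 0, -1], [15, 18, 0, 0, 0, 0, -1], [8, 10, 0, 0, 0, 0, -1], [0, 0, 0, 0, 0, 0, -1]])

```text
clock: 5.2
tcp_pos: [0.6582, -0.0058, 0.163]
orientation: [-0.0, 0.039, 0.999, 0.0]
wrist_force: [-0.8, 0.0, -1.0]
finger_gap: 0.0348
grip_force: 30.1
```

Emit:
step_arm(deltas=[[0, 0, -25, 0, 0, 0, -1], [0, 0, -30, 0, 0, 0, -1], [0, -1, -30, 0, 0, 0, -1], [0, -1, -25, 0, 0, 0, -1], [0, 0, -10, 0, 0, 0, -1]])

```text
clock: 5.7
tcp_pos: [0.6548, -0.0103, 0.0406]
orientation: [-0.003, 0.041, 0.999, 0.0]
wrist_force: [-0.7, 0.4, -0.6]
finger_gap: 0.0348
grip_force: 30.1
```

```bash
python3 - <<'E'
from h import *
d=snap('scene','s2');im=d['image'][:,:,::-1]
print(get_state()['tcp_pos'])
cv2.imwrite('pics/s2c.png',cv2.resize(im[170:280,220:360],None,fx=5,fy=5,interpolation=cv2.INTER_CUBIC))
E
```

```text
[ 0.65488863 -0.01006272  0.04017203]
```

View pics/s2c.png

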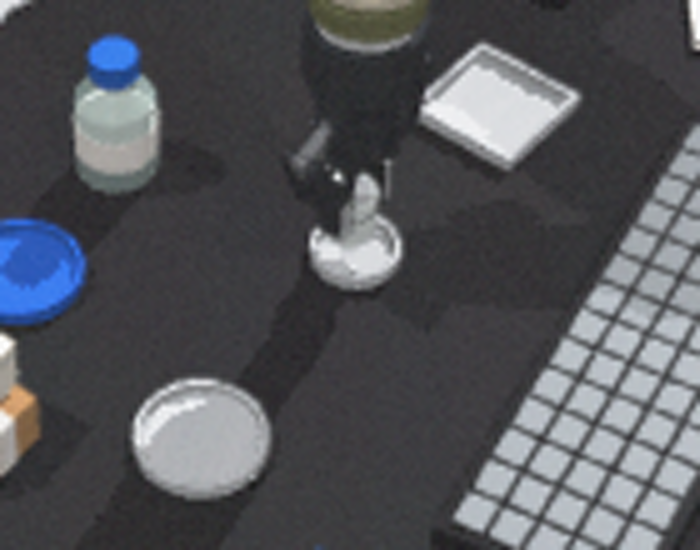

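Emit:
step_arm(deltas=[[0, 0, 0, 0, 0, 0, -1], [0, 0, 0, 0, 0, 0, -1]])

```text
clock: 5.95
tcp_pos: [0.6588, -0.0096, 0.0452]
orientation: [0.001, 0.041, 0.999, -0.0]
wrist_force: [0.7, -0.3, -1.0]
finger_gap: 0.0348
grip_force: 30.1
```

```bash
python3 - <<'E'
from h import *
d=dict(np.load('s2.npz'));T=np.linalg.inv(d['world_from_camera']);K=d['K']
print(get_state()['tcp_pos'])
def pr(p):
    c=T[:3,:3]@p+T[:3,3];u=K@c/c[2];return ((u[:2]-[220,170]+.5)*5).round(1)
print(pr(np.array([.655,-.010,.0627])),pr(np.array([.658,-.008,.012])))
w=cloud(d);print(rect(w,(.655,-.01),.03,.05,.064))
E
```

```text
[ 0.65881757 -0.00959958  0.04515615]
[355.6 189. ] [357.9 242.6]
n62 rect(662.1,-12.7) 35.6x42.0 a35.5 circ(660.3,-13.9) r25.4 mean[662.2 -10.8] z58.7
```

Emit:
step_arm(deltas=[[0, 1, -10, 0, 0, 0, -1], [0, 0, -8, 0, 0, 0, -1], [0, 0, -5, 0, 0, 0, -1], [0, 0, -2, 0, 0, 0, -1], [0, 0, 0, 0, 0, 0, -1]])

```text
clock: 6.45
tcp_pos: [0.6575, -0.0079, 0.018]
orientation: [-0.0, 0.04, 0.999, 0.0]
wrist_force: [0.5, -0.4, 0.4]
finger_gap: 0.035
grip_force: 30.1
```

Emit:
step_arm(deltas=[[0, 0, -1, 0, 0, 0, -1], [0, 0, 0, 0, 0, 0, -1]])

```text
clock: 6.65
tcp_pos: [0.658, -0.008, 0.0177]
orientation: [0.0, 0.04, 0.999, 0.0]
wrist_force: [-1.0, 1.1, 1.1]
finger_gap: 0.0348
grip_force: 30.2
```

Emit:
step_arm(deltas=[[0, 0, -1, 0, 0, 0, -1], [0, 0, 0, 0, 0, 0, -1]])

```text
clock: 6.85
tcp_pos: [0.658, -0.0079, 0.0176]
orientation: [0.0, 0.04, 0.999, 0.0]
wrist_force: [-3.4, 0.8, 7.5]
finger_gap: 0.0346
grip_force: 30.8
```

Emit:
step_arm(deltas=[[0, 0, 1, 0, 0, 0, -0.2], [0, 0, 0, 0, 0, 0, 0.0], [0, 0, 0, 0, 0, 0, 0.2], [0, 0, 0, 0, 0, 0, 0.4], [0, 0, 2, 0, 0, 0, 0.4]])

```text
clock: 7.35
tcp_pos: [0.6575, -0.008, 0.0189]
orientation: [-0.0, 0.04, 0.999, 0.0]
wrist_force: [-0.4, 0.2, -0.2]
finger_gap: 0.0601
grip_force: 0.0
```

Emit:
step_arm(deltas=[[0, 0, 10, 0, 0, 0, 0.4], [0, 0, 25, 0, 0, 0, 0.5], [0, 0, 35, 0, 0, 0, 0.8], [0, 0, 35, 0, 0, 0, 0.8], [-15, -30, 20, 0, 0, 4.6, 0.8]])

```text
clock: 7.85
tcp_pos: [0.6455, -0.0358, 0.1485]
orientation: [0.003, -0.003, 1.0, 0.0]
wrist_force: [1.2, -0.9, 1.5]
finger_gap: 0.0766
grip_force: 0.0
```

Emit:
step_arm(deltas=[[-18, -37, 0, 0, 0, 0, 0.8], [-18, -37, 0, 0, 0, 0, 0.8], [-18, -37, 0, 0, 0, 0, 0.8], [-18, -37, 0, 0, 0, 0, 0.8], [-18, -37, 0, 0, 0, 0, 0.8]])

```text
clock: 8.35
tcp_pos: [0.5522, -0.2244, 0.1455]
orientation: [0.001, 0.0, 1.0, -0.0]
wrist_force: [0.5, -0.9, -0.5]
finger_gap: 0.0769
grip_force: 0.0
```

Emit:
step_arm(deltas=[[-18, -33, 0, 0, 0, 0, 0.8], [-7, -12, 0, 0, 0, 0, 0.8], [0, 0, 0, 0, 0, 0, 0.8], [0, 0, 0, 0, 0, 0, 0.8]])

```text
clock: 8.75
tcp_pos: [0.5281, -0.2676, 0.1448]
orientation: [0.0, 0.0, 1.0, 0.0]
wrist_force: [0.2, 0.2, -0.5]
finger_gap: 0.0769
grip_force: 0.0
```

```bash
python3 - <<'E'
from h import *
d=snap('scene','s3');w=cloud(d);im=d['image'][:,:,::-1]
print(get_state()['tcp_pos'])
print('tin',rect(w,(.658,-.008),.035,.03,.06),'box',rect(w,(.528,-.267),.05,.07,.1))
print('tub',rect(w,(.432,-.261),.05,.07,.1))
cv2.imwrite('pics/s3c.png',cv2.resize(im[150:290,140:320],None,fx=4,fy=4,interpolation=cv2.INTER_CUBIC))
E
```

```text
[ 0.52834229 -0.26704156  0.14466488]
tin n87 rect(657.3,-11.3) 33.1x37.8 a55.9 circ(657.7,-10.6) r19.7 mean[657.9 -12.7] z37.5 box n308 rect(527.6,-271.6) 59.0x59.0 a0.5 circ(528.0,-271.9) r38.5 mean[ 529.  -272.4] z77.9
tub n171 rect(432.4,-266.4) 50.5x52.0 a27.8 circ(431.0,-263.8) r31.5 mean[ 432.  -271.4] z77.6
```

View pics/s3c.png

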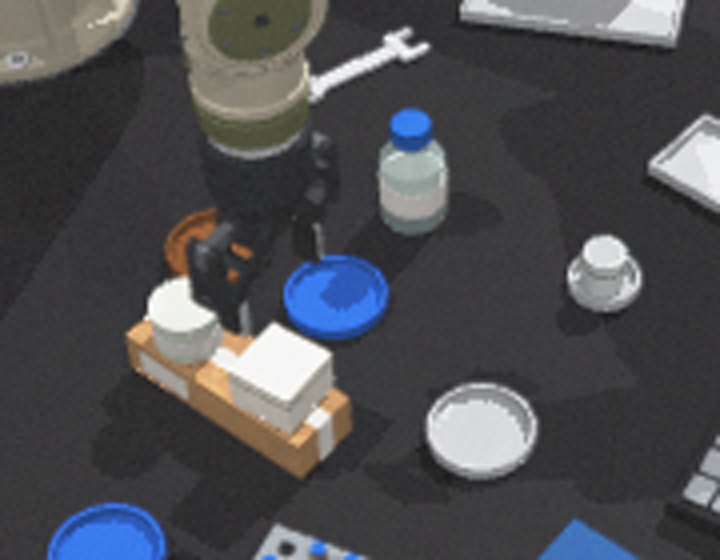

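The tin stands centred in its dish at (604,275) in the crop. The box is below the gripper, so I go down onto it.

Emit:
step_arm(deltas=[[0, -1, -20, 0, 0, 0, 0.8], [0, -0.5, -25, 0, 0, 0, 0.8], [0, 0, -20, 0, 0, 0, 0.8], [0, 0, -15, 0, 0, 0, 0.8], [0, 0, -10, 0, 0, 0, 0.8]])

```text
clock: 9.3
tcp_pos: [0.528, -0.2674, 0.053]
orientation: [-0.001, -0.001, 1.0, 0.001]
wrist_force: [-0.5, 1.0, -0.4]
finger_gap: 0.0768
grip_force: 0.0
```

Emit:
step_arm(deltas=[[0, 0, 0, 0, 0, 0, 0.8], [0, 0, 0, 0, 0, 0, 0.5], [0, 0, 0, 0, 0, 0, 0.3], [0, 0, 0, 0, 0, 0, 0], [0, 0, 0, 0, 0, 0, -1]])

```text
clock: 9.8
tcp_pos: [0.5287, -0.2697, 0.0555]
orientation: [0.001, 0.0, 1.0, -0.0]
wrist_force: [0.3, 1.2, 3.8]
finger_gap: 0.0555
grip_force: 33.0
```

Emit:
step_arm(deltas=[[0, 0, 0, 0, 0, 0, -1], [0, 0, 0, 0, 0, 0, -1]], newtons=35)

```text
clock: 10.0
tcp_pos: [0.5287, -0.2697, 0.0555]
orientation: [0.001, 0.0, 1.0, -0.0]
wrist_force: [-0.5, 2.0, 6.7]
finger_gap: 0.0554
grip_force: 36.2
```

Emit:
step_arm(deltas=[[0, 0, 8, 0, 0, 0, -1], [0, 0, 18, 0, 0, 0, -1], [0, 0, 22, 0, 0, 0, -1], [3, 10, 17, 0, 0, 0, -1], [7, 22, 10, 0, 0, 0, -1]])

```text
clock: 10.5
tcp_pos: [0.5379, -0.2392, 0.131]
orientation: [0.001, 0.002, 1.0, -0.001]
wrist_force: [0.7, -0.6, -2.1]
finger_gap: 0.0554
grip_force: 38.1
```

Emit:
step_arm(deltas=[[12, 36, 5, 0, 0, 0, -1], [12, 36, 0, 0, 0, 0, -1], [12, 36, 0, 0, 0, 0, -1], [12, 36, 0, 0, 0, -2, -1], [12, 36, 0, 0, 0, -2, -1]])

```text
clock: 11.0
tcp_pos: [0.5977, -0.0564, 0.1344]
orientation: [-0.0, 0.036, 0.999, -0.0]
wrist_force: [0.9, -0.2, -1.4]
finger_gap: 0.0552
grip_force: 38.1
```

Emit:
step_arm(deltas=[[12, 36, 0, 0, 0, -2, -1], [12, 36, 0, 0, 0, -1.3, -1], [12, 36, 0, 0, 0, 0, -1], [12, 36, 0, 0, 0, 0, -1], [12, 36, 0, 0, 0, 0, -1]])

```text
clock: 11.5
tcp_pos: [0.6578, 0.1236, 0.1342]
orientation: [-0.0, 0.064, 0.998, -0.0]
wrist_force: [-0.1, -0.5, -0.8]
finger_gap: 0.0553
grip_force: 38.1
```

Emit:
step_arm(deltas=[[8, 26, 0, 0, 0, 0, -1], [5, 16, 0, 0, 0, 0, -1], [0, 0, 0, 0, 0, 0, -1], [0, 0, 0, 0, 0, 0, -1]])

```text
clock: 11.9
tcp_pos: [0.6704, 0.1638, 0.134]
orientation: [-0.0, 0.064, 0.998, -0.0]
wrist_force: [-0.7, -1.6, -1.2]
finger_gap: 0.0554
grip_force: 38.0
```

Lower to TCP about 20.5, where the box base should meet the floor near 19.5.

Emit:
step_arm(deltas=[[1, 0, -20, 0, 0, 0, -1], [0, 0, -30, 0, 0, 0, -1], [0, 0, -30, 0, 0, 0, -1], [0, 0, -20, 0, 0, 0, -1], [0, 0, -8, 0, 0, 0, -1]])

```text
clock: 12.4
tcp_pos: [0.6696, 0.1622, 0.0237]
orientation: [-0.002, 0.065, 0.998, -0.001]
wrist_force: [-0.3, -0.1, -1.0]
finger_gap: 0.0557
grip_force: 38.0
```

Emit:
step_arm(deltas=[[0, 0, -3, 0, 0, 0, -1], [0, 0, -2, 0, 0, 0, -1], [0, 0, 0, 0, 0, 0, -1], [0, 0, 0, 0, 0, 0, -1]])

```text
clock: 12.8
tcp_pos: [0.6727, 0.1645, 0.0227]
orientation: [0.001, 0.064, 0.998, 0.0]
wrist_force: [-0.3, 0.2, -1.3]
finger_gap: 0.0554
grip_force: 38.0
```

Emit:
step_arm(deltas=[[0, 0, -1, 0, 0, 0, -1], [0, 0, 0, 0, 0, 0, -1]])

```text
clock: 13.0
tcp_pos: [0.672, 0.1646, 0.0208]
orientation: [0.0, 0.064, 0.998, 0.0]
wrist_force: [1.0, 0.8, -2.2]
finger_gap: 0.0552
grip_force: 38.0
```

Emit:
step_arm(deltas=[[0, 0, -1, 0, 0, 0, -1], [0, 0, 0, 0, 0, 0, -1]])

```text
clock: 13.2
tcp_pos: [0.672, 0.1646, 0.0196]
orientation: [0.0, 0.064, 0.998, 0.0]
wrist_force: [1.0, 1.2, -0.6]
finger_gap: 0.0553
grip_force: 38.3
```

Emit:
step_arm(deltas=[[0, 0, -0.5, 0, 0, 0, 0.2], [0, 0, 0, 0, 0, 0, 0.4], [0, 0, 0, 0, 0, 0, 0.6], [0, 0, 0, 0, 0, 0, 0.7], [0, 0, 4, 0, 0, 0, 0.8]])

```text
clock: 13.7
tcp_pos: [0.6712, 0.1644, 0.0221]
orientation: [-0.001, 0.064, 0.998, -0.0]
wrist_force: [0.8, -0.0, 0.2]
finger_gap: 0.077
grip_force: 0.0
```

Emit:
step_arm(deltas=[[0, 0, 10, 0, 0, 0, 0.8], [0, 0, 25, 0, 0, 0, 0.8], [0, 0, 35, 0, 0, 0, 0.8], [0, 0, 30, 0, 0, 0, 0.8], [-15, -25, 10, 0, 0, 2.7, 0.8]])

```text
clock: 14.2
tcp_pos: [0.6603, 0.1418, 0.138]
orientation: [0.004, 0.038, 0.999, 0.001]
wrist_force: [0.5, -0.3, 0.4]
finger_gap: 0.077
grip_force: 0.0
```

Emit:
step_arm(deltas=[[-22, -40, 4, 0, 0, 0, 0.8], [-22, -40, 0, 0, 0, 0, 0.8], [-22, -40, 0, 0, 0, 0, 0.8], [-22, -40, 0, 0, 0, 0, 0.8], [-22, -40, 0, 0, 0, 0, 0.8]])

```text
clock: 14.7
tcp_pos: [0.5461, -0.0619, 0.138]
orientation: [0.001, 0.04, 0.999, -0.0]
wrist_force: [0.1, -1.0, 0.4]
finger_gap: 0.0769
grip_force: 0.0
```

Emit:
step_arm(deltas=[[-22, -40, 0, 0, 0, 0, 0.8], [-22, -40, 0, 0, 0, 0, 0.8], [-22, -40, 0, 0, 0, 0, 0.8], [-22, -40, 0, 0, 0, 0, 0.8], [-20, -30, 0, 0, 0, 0, 0.8]])

```text
clock: 15.2
tcp_pos: [0.438, -0.253, 0.1381]
orientation: [0.001, 0.041, 0.999, -0.001]
wrist_force: [-0.2, -0.2, -0.8]
finger_gap: 0.077
grip_force: 0.0
```

Emit:
step_arm(deltas=[[-7, -10, 0, 0, 0, 0, 0.8], [0, 0, 0, 0, 0, 0, 0.8], [0, 0, 0, 0, 0, 0, 0.8]])

```text
clock: 15.5
tcp_pos: [0.4322, -0.2601, 0.1373]
orientation: [0.0, 0.041, 0.999, 0.0]
wrist_force: [0.0, 0.3, 0.3]
finger_gap: 0.0769
grip_force: 0.0
```

```bash
python3 - <<'E'
from h import *
d=snap('scene','s4');w=cloud(d);im=d['image'][:,:,::-1]
print(get_state()['tcp_pos'])
print('tin',rect(w,(.658,-.008),.035,.03,.06),'box',rect(w,(.672,.164),.05,.035,.1))
print('tub',rect(w,(.432,-.261),.05,.07,.095))
print('carton',rect(w,(.480,-.265),.12,.03,.05))
E
```

```text
[ 0.43242657 -0.25962848  0.13713604]
tin n82 rect(654.5,-8.9) 34.9x36.8 a64.7 circ(653.2,-10.7) r20.4 mean[656.9 -11.6] z37.5 box n203 rect(670.7,161.1) 60.1x60.4 a83.3 circ(669.1,161.6) r39.6 mean[671.6 159.5] z41.0
tub n218 rect(433.0,-264.9) 53.4x59.9 a29.5 circ(431.3,-265.0) r31.9 mean[ 434.  -265.9] z78.0
carton n746 rect(478.6,-266.4) 65.2x183.1 a86.0 circ(479.8,-269.3) r93.5 mean[ 500.1 -272.9] z38.1
```

View pics/s4.png

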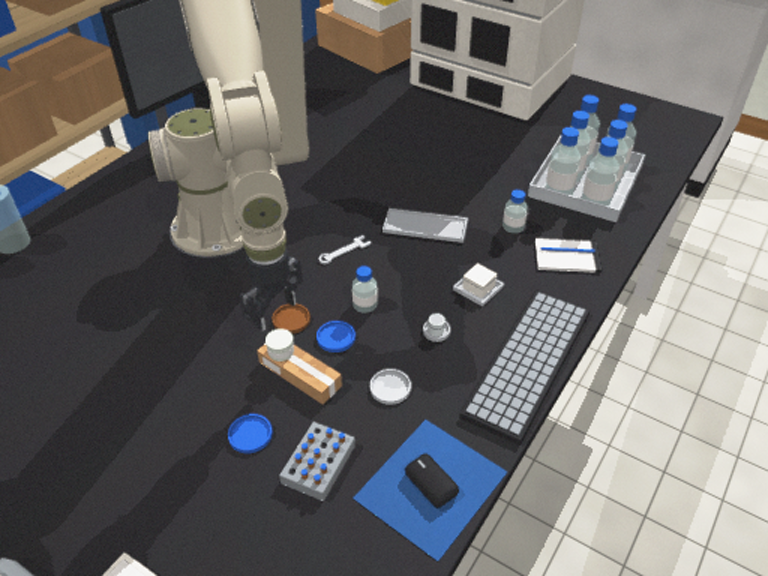

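The box sits in the square tray at (480,283) and the tin in its dish at (437,325); both bottles are unmoved. The tub is next.

Emit:
step_arm(deltas=[[0, -1, -20, 0, 0, 0, 0.8], [0, -0.5, -25, 0, 0, 0, 0.8], [0, 0, -20, 0, 0, 0, 0.8], [0, 0, -12, 0, 0, 0, 0.8], [0, 0, -5, 0, 0, 0, 0.8]])

```text
clock: 16.05
tcp_pos: [0.4318, -0.2604, 0.0537]
orientation: [-0.001, 0.039, 0.999, 0.001]
wrist_force: [-0.7, 0.7, 0.8]
finger_gap: 0.0767
grip_force: 0.0
```

Emit:
step_arm(deltas=[[0, 0, 0, 0, 0, 0, 0.8], [0, 0, 0, 0, 0, 0, 0.5], [0, 0, 0, 0, 0, 0, 0.3], [0, 0, 0, 0, 0, 0, 0], [0, 0, 0, 0, 0, 0, -1]], newtons=30)

```text
clock: 16.55
tcp_pos: [0.4326, -0.2624, 0.0561]
orientation: [0.001, 0.04, 0.999, -0.0]
wrist_force: [-0.1, 2.4, 6.0]
finger_gap: 0.0546
grip_force: 31.3
```

Emit:
step_arm(deltas=[[0, 0, 0, 0, 0, 0, -1], [0, 0, 0, 0, 0, 0, -1]])

```text
clock: 16.75
tcp_pos: [0.4326, -0.2624, 0.0561]
orientation: [0.001, 0.04, 0.999, -0.0]
wrist_force: [0.3, 1.7, 6.1]
finger_gap: 0.0549
grip_force: 31.3
```

Emit:
step_arm(deltas=[[0, 0, 8, 0, 0, 0, -1], [0, 0, 18, 0, 0, 0, -1], [0, 0, 20, 0, 0, 0, -1], [8, 3, 14, 0, 0, 0, -1], [18, 5, 5, 0, 0, 0, -1]])

```text
clock: 17.25
tcp_pos: [0.4578, -0.2548, 0.122]
orientation: [0.001, 0.041, 0.999, -0.001]
wrist_force: [0.7, 0.2, -0.7]
finger_gap: 0.0545
grip_force: 32.0
```

Emit:
step_arm(deltas=[[28, 9, 0, 0, 0, 0, -1], [30, 9, 0, 0, 0, 0, -1], [30, 9, 0, 0, 0, 0, -1], [30, 9, 0, 0, 0, 0, -1], [30, 9, 0, 0, 0, 0, -1]])

```text
clock: 17.75
tcp_pos: [0.6068, -0.2087, 0.1202]
orientation: [-0.0, 0.041, 0.999, -0.0]
wrist_force: [0.8, -0.5, -1.3]
finger_gap: 0.0545
grip_force: 32.0
```

Emit:
step_arm(deltas=[[28, 9, 0, 0, 0, 0, -1], [16, 6, 0, 0, 0, 0, -1], [7, 2, 0, 0, 0, 0, -1], [0, 0, 0, 0, 0, 0, -1], [0, 0, 0, 0, 0, 0, -1]])

```text
clock: 18.25
tcp_pos: [0.6559, -0.1923, 0.1197]
orientation: [-0.001, 0.041, 0.999, 0.0]
wrist_force: [-0.7, -0.3, -1.3]
finger_gap: 0.0543
grip_force: 32.0
```

Emit:
step_arm(deltas=[[1, 0, -20, 0, 0, 0, -1], [0, 0, -30, 0, 0, 0, -1], [0, 0, -25, 0, 0, 0, -1], [0, 0, -15, 0, 0, 0, -1], [0, 0, -6, 0, 0, 0, -1]])

```text
clock: 18.75
tcp_pos: [0.6559, -0.1921, 0.0222]
orientation: [-0.002, 0.041, 0.999, 0.001]
wrist_force: [-0.0, -0.0, -1.4]
finger_gap: 0.0549
grip_force: 32.0
```

Emit:
step_arm(deltas=[[0, 0, -2, 0, 0, 0, -1], [0, 0, 0, 0, 0, 0, -1], [0, 0, 0, 0, 0, 0, -1]])

```text
clock: 19.05
tcp_pos: [0.6587, -0.1925, 0.0233]
orientation: [0.001, 0.041, 0.999, -0.0]
wrist_force: [0.3, -0.9, -0.9]
finger_gap: 0.0545
grip_force: 32.0
```

Emit:
step_arm(deltas=[[0, 0, -1, 0, 0, 0, -1], [0, 0, 0, 0, 0, 0, -1]])

```text
clock: 19.25
tcp_pos: [0.6582, -0.1922, 0.0215]
orientation: [0.001, 0.04, 0.999, -0.0]
wrist_force: [-0.4, 0.4, -1.4]
finger_gap: 0.0547
grip_force: 32.0
```

Emit:
step_arm(deltas=[[0, 0, -1, 0, 0, 0, -1], [0, 0, 0, 0, 0, 0, -1]])

```text
clock: 19.45
tcp_pos: [0.6581, -0.192, 0.0202]
orientation: [0.0, 0.04, 0.999, -0.0]
wrist_force: [-0.4, -0.3, 0.3]
finger_gap: 0.055
grip_force: 32.2
```

Emit:
step_arm(deltas=[[0, 0, -0.5, 0, 0, 0, 0.2], [0, 0, 0, 0, 0, 0, 0.4], [0, 0, 0, 0, 0, 0, 0.6], [0, 0, 0, 0, 0, 0, 0.7], [0, 0, 4, 0, 0, 0, 0.8]])

```text
clock: 19.95
tcp_pos: [0.6572, -0.1918, 0.0226]
orientation: [-0.001, 0.041, 0.999, 0.0]
wrist_force: [0.6, -0.7, -0.2]
finger_gap: 0.0772
grip_force: 0.0
```

Emit:
step_arm(deltas=[[0, 0, 10, 0, 0, 0, 0.8], [0, 0, 25, 0, 0, 0, 0.8], [0, 0, 35, 0, 0, 0, 1], [-10, -4, 20, 0, 0, 0, 1], [-25, -10, 5, 0, 0, 0, 1]])

```text
clock: 20.45
tcp_pos: [0.6261, -0.2065, 0.1228]
orientation: [0.004, 0.039, 0.999, -0.001]
wrist_force: [-0.4, -0.9, -0.5]
finger_gap: 0.0855
grip_force: 0.0
```

Emit:
step_arm(deltas=[[-30, -12, 0, 0, 0, 0, 1], [-30, -12, 0, 0, 0, 0, 1], [-30, -12, 0, 0, 0, 0, 1], [-30, -12, 0, 0, 0, 0, 1], [-16, -6, 0, 0, 0, 0, 1]])

```text
clock: 20.95
tcp_pos: [0.485, -0.2607, 0.1193]
orientation: [0.0, 0.041, 0.999, -0.0]
wrist_force: [0.5, 0.4, -0.7]
finger_gap: 0.0854
grip_force: 0.0
```

Emit:
step_arm(deltas=[[-7, -3, 0, 0, 0, 0, 1], [0, 0, 0, 0, 0, 0, 1], [0, 0, 0, 0, 0, 0, 1]])

```text
clock: 21.25
tcp_pos: [0.4809, -0.2631, 0.1187]
orientation: [0.001, 0.04, 0.999, -0.0]
wrist_force: [0.2, -0.4, -0.3]
finger_gap: 0.0853
grip_force: 0.0
```

```bash
python3 - <<'E'
from h import *
d=snap('scene','s5');w=cloud(d);im=d['image'][:,:,::-1]
print(get_state()['tcp_pos'])
print('tub',rect(w,(.658,-.192),.045,.035,.095))
print('carton',rect(w,(.480,-.265),.12,.025,.05))
cv2.imwrite('pics/s5c.png',cv2.resize(im[170:290,140:320],None,fx=4,fy=4,interpolation=cv2.INTER_CUBIC))
E
```

```text
[ 0.48096709 -0.26294864  0.11850465]
tub n232 rect(657.6,-195.1) 54.2x58.5 a34.2 circ(658.7,-194.1) r30.5 mean[ 658.3 -196.3] z41.5
carton n963 rect(478.3,-267.1) 65.7x186.0 a84.5 circ(478.8,-270.1) r94.2 mean[ 488.3 -271.9] z37.7
```

View pics/s5c.png

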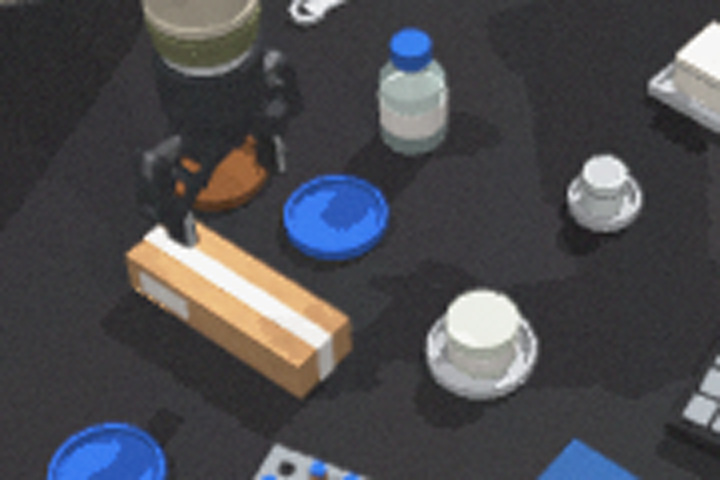

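The tub stands in the large dish at (483,335). The carton is clear and centred under the gripper.

Emit:
step_arm(deltas=[[-1, -0.5, -20, 0, 0, 0, 1], [-0.5, -0.5, -30, 0, 0, 0, 1], [0, 0, -25, 0, 0, 0, 1], [0, 0, -18, 0, 0, 0, 1], [0, 0, -9, 0, 0, 0, 1]])

```text
clock: 21.8
tcp_pos: [0.4782, -0.2628, 0.0143]
orientation: [-0.001, 0.04, 0.999, 0.001]
wrist_force: [0.5, 0.1, 0.2]
finger_gap: 0.0854
grip_force: 0.0
```

Emit:
step_arm(deltas=[[0, 0, 0, 0, 0, 0, 1], [0, 0, 0, 0, 0, 0, 0.7], [0, 0, 0, 0, 0, 0, 0.5], [0, 0, 0, 0, 0, 0, 0.2], [0, 0, 0, 0, 0, 0, -1]], newtons=55)

```text
clock: 22.3
tcp_pos: [0.4794, -0.2648, 0.0178]
orientation: [0.001, 0.04, 0.999, -0.001]
wrist_force: [-0.7, 0.3, 6.0]
finger_gap: 0.0589
grip_force: 61.4
```

Emit:
step_arm(deltas=[[0, 0, 0, 0, 0, 0, -1], [0, 0, 0, 0, 0, 0, -1]])

```text
clock: 22.5
tcp_pos: [0.4794, -0.2648, 0.0178]
orientation: [0.001, 0.04, 0.999, -0.001]
wrist_force: [0.3, 0.2, 6.4]
finger_gap: 0.0583
grip_force: 61.4
```

Emit:
step_arm(deltas=[[0, 0, 4, 0, 0, 0, -1], [0, 0, 8, 0, 0, 0, -1], [0, 0, 8, 0, 0, 0, -1], [0, 0, 4, 0, 0, 0, -1], [0, 0, 0, 0, 0, 0, -1]])

```text
clock: 23.0
tcp_pos: [0.4788, -0.2644, 0.0412]
orientation: [0.001, 0.04, 0.999, -0.0]
wrist_force: [-0.7, -0.3, -2.3]
finger_gap: 0.0586
grip_force: 60.4
```

```bash
python3 - <<'E'
from h import *
d=snap('scene','s6');w=cloud(d);im=d['image'][:,:,::-1]
s=get_state();print(s['tcp_pos'],s['wrist_force'],s['ft_torque'])
cv2.imwrite('pics/s6c.png',cv2.resize(im[170:290,140:290],None,fx=4,fy=4,interpolation=cv2.INTER_CUBIC))
E
```

```text
[ 0.47855184 -0.2642221   0.04074876] [ 0.95517754  0.31148152 -2.53615667] [-0.03608119  0.04548174  0.04969461]
```

View pics/s6c.png

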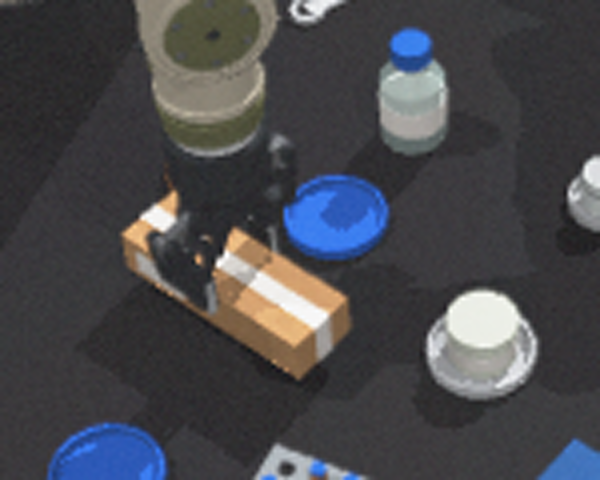

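The carton hangs level. I lift it high over bottle_a and carry it across.

Emit:
step_arm(deltas=[[0, 0, 12, 0, 0, 0, -1], [0, 0, 24, 0, 0, 0, -1], [0, 0, 28, 0, 0, 0, -1], [0, 0, 28, 0, 0, 0, -1], [0, 0, 20, 0, 0, 0, -1]])

```text
clock: 23.55
tcp_pos: [0.4787, -0.2643, 0.1548]
orientation: [0.001, 0.04, 0.999, -0.0]
wrist_force: [0.9, -0.1, -2.7]
finger_gap: 0.0589
grip_force: 60.4
```

Emit:
step_arm(deltas=[[0, 12, 10, 0, 0, 0, -1], [0, 24, 3, 0, 0, 2, -1], [-1, 32, 0, 0, 0, 2, -1], [-2, 34, 0, 0, 0, 2, -1], [-2, 35, 0, 0, 0, 2, -1]])

```text
clock: 24.05
tcp_pos: [0.4723, -0.125, 0.1649]
orientation: [-0.001, -0.03, 1.0, 0.001]
wrist_force: [0.4, 0.4, -3.5]
finger_gap: 0.0585
grip_force: 60.3
```

Emit:
step_arm(deltas=[[-2, 35, 0, 0, 0, 2, -1], [-2, 35, 0, 0, 0, 2, -1], [-2, 35, 0, 0, 0, 2, -1], [-2, 35, 0, 0, 0, 2, -1], [-2, 35, 0, 0, 0, 2, -1]])

```text
clock: 24.55
tcp_pos: [0.4619, 0.0501, 0.165]
orientation: [-0.001, -0.117, 0.993, 0.0]
wrist_force: [0.7, 0.2, -2.5]
finger_gap: 0.0589
grip_force: 60.3
```

Emit:
step_arm(deltas=[[-2, 35, 0, 0, 0, 2, -1], [-2, 35, 0, 0, 0, 2, -1], [-2, 35, 0, 0, 0, 2, -1], [-2, 35, 0, 0, 0, 2, -1], [-2, 35, 0, 0, 0, 0.4, -1]])

```text
clock: 25.05
tcp_pos: [0.4517, 0.2248, 0.1649]
orientation: [-0.001, -0.189, 0.982, 0.0]
wrist_force: [1.0, -0.0, -2.6]
finger_gap: 0.059
grip_force: 60.3
```

Emit:
step_arm(deltas=[[-2, 35, 0, 0, 0, 0, -1], [-1, 24, 0, 0, 0, 0, -1], [-1, 12, 0, 0, 0, 0, -1], [0, 0, 0, 0, 0, 0, -1], [0, 0, 0, 0, 0, 0, -1]])

```text
clock: 25.55
tcp_pos: [0.4486, 0.2935, 0.1649]
orientation: [-0.001, -0.189, 0.982, -0.0]
wrist_force: [-0.6, -0.7, -2.7]
finger_gap: 0.0588
grip_force: 60.3
```

Emit:
step_arm(deltas=[[2, 0, -15, 0, 0, 0, -1], [1, -1, -30, 0, 0, 0, -1], [0, 0, -30, 0, 0, 0, -1], [0, 0, -25, 0, 0, 0, -1], [0, 0, -12, 0, 0, 0, -1]])

```text
clock: 26.05
tcp_pos: [0.4508, 0.2908, 0.0511]
orientation: [-0.002, -0.188, 0.982, -0.001]
wrist_force: [0.6, 0.1, -2.1]
finger_gap: 0.0592
grip_force: 60.3
```

Emit:
step_arm(deltas=[[0, 0, 0, 0, 0, 0, -1], [0, 0, 0, 0, 0, 0, -1]])

```text
clock: 26.25
tcp_pos: [0.453, 0.2926, 0.0542]
orientation: [0.0, -0.188, 0.982, 0.0]
wrist_force: [0.6, -0.8, -2.5]
finger_gap: 0.0589
grip_force: 60.2
```

```bash
python3 - <<'E'
from h import *
d=snap('scene','s7');w=cloud(d);im=d['image'][:,:,::-1]
s=get_state();print(s['tcp_pos'])
print('car',rect(w,(.451,.292),.12,.055,.076))
a=cv2.resize(im[100:190,220:350],None,fx=4.5,fy=4.5,interpolation=cv2.INTER_CUBIC)
d=snap('top','t7');w=cloud(d);im=d['image'][:,:,::-1]
print('car',rect(w,(.451,.292),.12,.055,.085))
cv2.imwrite('pics/s7c.png',a);cv2.imwrite('pics/t7c.png',cv2.resize(im[170:280,110:220],None,fx=5,fy=5,interpolation=cv2.INTER_CUBIC))
E
```

```text
[0.4534334  0.29307963 0.05470685]
car n497 rect(454.6,286.2) 180.7x86.8 a23.2 circ(455.0,285.0) r95.3 mean[458.7 280.9] z71.6
car n1128 rect(456.5,288.9) 181.2x69.9 a21.1 circ(455.0,292.5) r94.3 mean[444.9 283.5] z76.9
```

View pics/t7c.png

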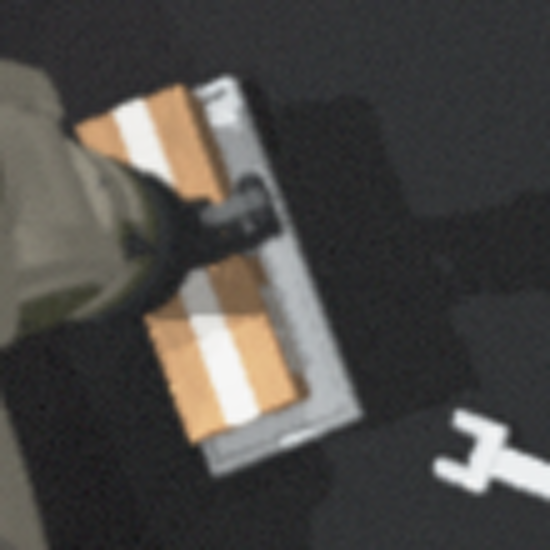

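View pics/s7c.png

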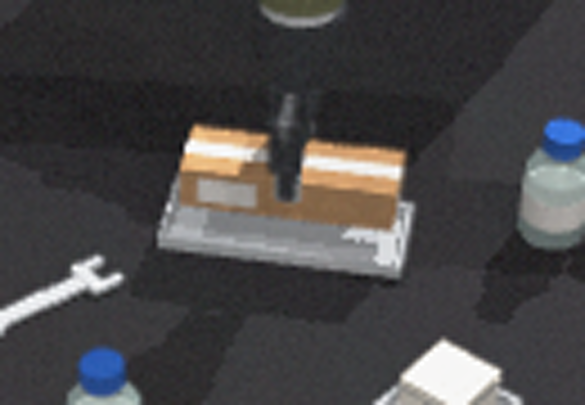

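Both views show the carton parallel to the tray and over it. It needs about −2 mm in x, then it can be lowered.

Emit:
step_arm(deltas=[[-2, -0.5, -10, 0, 0, 0, -1], [0, 0, -10, 0, 0, 0, -1], [0, 0, -6, 0, 0, 0, -1], [0, 0, -3, 0, 0, 0, -1], [0, 0, 0, 0, 0, 0, -1]])

```text
clock: 26.85
tcp_pos: [0.4497, 0.2923, 0.0235]
orientation: [-0.001, -0.189, 0.982, -0.0]
wrist_force: [0.8, -0.2, -2.5]
finger_gap: 0.0588
grip_force: 60.4
```

Emit:
step_arm(deltas=[[0, 0, -1.5, 0, 0, 0, -1], [0, 0, 0, 0, 0, 0, -1]])

```text
clock: 27.05
tcp_pos: [0.4504, 0.2926, 0.0228]
orientation: [0.0, -0.189, 0.982, 0.0]
wrist_force: [0.6, 0.7, -2.1]
finger_gap: 0.0589
grip_force: 60.4
```

Emit:
step_arm(deltas=[[0, 0, -1.5, 0, 0, 0, -1], [0, 0, 0, 0, 0, 0, -1], [0, 0, 0, 0, 0, 0, -1]])

```text
clock: 27.35
tcp_pos: [0.4507, 0.2927, 0.0219]
orientation: [0.0, -0.189, 0.982, 0.0]
wrist_force: [-1.2, 0.1, 1.8]
finger_gap: 0.0588
grip_force: 60.9
```

Contact on the floor; I release and retreat.

Emit:
step_arm(deltas=[[0, 0, 0, 0, 0, 0, 0.4], [0, 0, 0, 0, 0, 0, 0.6], [0, 0, 0, 0, 0, 0, 0.8], [0, 0, 0, 0, 0, 0, 0.9], [0, 0, 2, 0, 0, 0, 0.9]])

```text
clock: 27.85
tcp_pos: [0.4501, 0.2924, 0.0232]
orientation: [-0.0, -0.189, 0.982, 0.0]
wrist_force: [0.8, -0.3, -0.2]
finger_gap: 0.0811
grip_force: 0.0
```

Emit:
step_arm(deltas=[[0, 0, 10, 0, 0, 0, 0.9], [0, 0, 25, 0, 0, 0, 0.9], [0, 0, 35, 0, 0, 0, 0.9], [0, 0, 35, 0, 0, 0, 0.9], [0, 0, 30, 0, 0, 0, 0.9]])

```text
clock: 28.35
tcp_pos: [0.4506, 0.2926, 0.1611]
orientation: [0.001, -0.189, 0.982, 0.0]
wrist_force: [-0.1, -0.0, 0.1]
finger_gap: 0.0813
grip_force: 0.0
```

Emit:
step_arm(deltas=[[-15, -20, 30, 0, 0, 0, 0.9], [-15, -30, 20, 0, 0, 0, 0.9], [-15, -30, 0, 0, 0, 0, 0.9], [0, -30, 0, 0, 0, 0, 0.9], [0, -30, 0, 0, 0, 0, 0.9]])

```text
clock: 28.85
tcp_pos: [0.4049, 0.1517, 0.2097]
orientation: [0.001, -0.189, 0.982, 0.0]
wrist_force: [0.2, -0.1, 0.0]
finger_gap: 0.0811
grip_force: 0.0
```

Emit:
step_arm(deltas=[[0, -30, 0, 0, 0, 0, 0.9], [0, -30, 0, 0, 0, 0, 0.9], [0, 0, 0, 0, 0, 0, 0.9], [0, 0, 0, 0, 0, 0, 0.9]])

```text
clock: 29.25
tcp_pos: [0.4054, 0.0921, 0.2091]
orientation: [0.001, -0.188, 0.982, 0.0]
wrist_force: [0.6, -0.6, -0.2]
finger_gap: 0.081
grip_force: 0.0
```

```bash
python3 - <<'E'
from h import *
for n in('scene','top'):
    w=cloud(snap(n,n+'8'))
    for k,c,r,lo in [('tin',(.658,-.008),.035,.03),('box',(.672,.164),.05,.035),('tub',(.658,-.192),.045,.035),('carton',(.451,.292),.12,.033)]:
        print(n,k,rect(w,c,r,lo,.055))
E
```

```text
scene tin n84 rect(656.6,-9.8) 33.7x38.9 a21.3 circ(657.0,-10.2) r20.1 mean[657. -12.] z37.4
scene box n205 rect(671.0,161.9) 60.2x63.5 a79.8 circ(672.6,162.1) r40.4 mean[671.9 160.2] z41.1
scene tub n228 rect(657.8,-195.5) 54.2x54.2 a33.8 circ(656.8,-194.2) r28.8 mean[ 657.9 -196.2] z41.9
scene carton n545 rect(451.3,287.7) 180.1x73.9 a20.7 circ(453.5,285.4) r93.3 mean[452.5 286.3] z41.0
top tin n134 rect(656.3,-6.5) 33.7x33.9 a89.7 circ(656.7,-7.0) r18.2 mean[655.9  -6.9] z40.7
top box n406 rect(671.7,165.0) 56.0x57.1 a82.6 circ(670.7,165.4) r37.8 mean[670.3 164.8] z44.8
top tub n319 rect(657.2,-191.1) 53.1x53.0 a0.5 circ(658.4,-190.7) r28.0 mean[ 656.8 -190.5] z44.7
top carton few
```

View pics/top8.png

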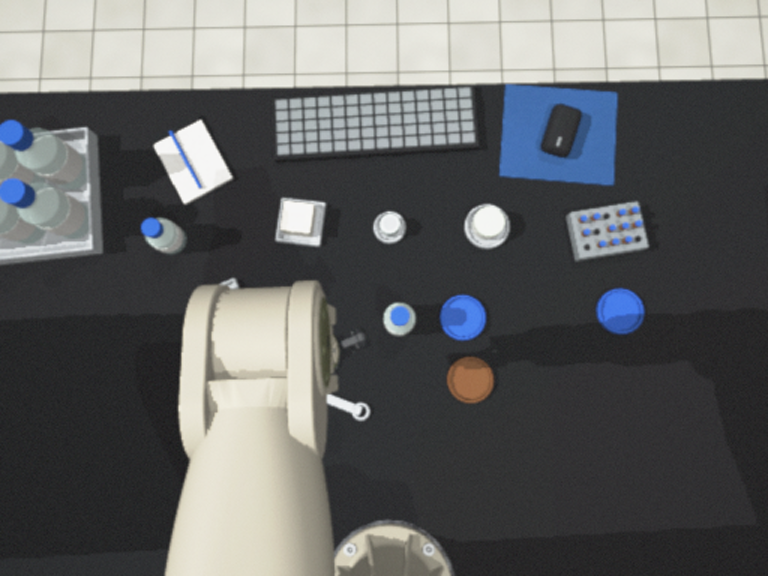

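Each item's centre is within about 3 mm of its place's centre. Tin, box and tub tops read 40.7 to 44.8 mm, so they lie flat. The top view's carton is hidden by the arm, but in the scene view it sits centred in the tray at the same height as the box. Handing in.

```bash
python3 -c "
from workcell import *
print(hand_in())"
```

```text
the job is handed in; nothing more can be done
None
```

I put the tin, tub, vial box and carton each in its own tray or dish, released and level to within what the cameras can measure, left both bottles standing in place, and handed the job in at about 29 s; no verdict came back.

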